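Ring-test a grinding wheel on its peg

TASK

Before the grinding wheel on the test stand is fitted, give it a ring test: as you face it, tap the bare grey face with the fingertips, lightly, at the upper left, then the upper right, then the lower right, then the lower left, coming off the wheel after every tap. Do not take the wheel off its peg or knock it out of place, and leave the things round the stand where they are.

Things in the scene. Friction and masses are not known exactly. Their poses are not given: they have to be found in the camera images.
- wheel: grey grinding wheel, 150 mm across, 16 mm thick, 20 mm bore, 0.6 kg, hanging loose on the stand's peg, leaning back 45 degrees: its front face, the one to tap, looks 45 degrees upward. A brown paper disc 66 mm across covers its middle. Origin: centre of the back face; axes at the start as the stand's: -x the way the front looks (level), y to the left as one faces the wheel, z up
- upper_left: upper left tapping spot: the part of the wheel's bare face (between paper disc and rim, radius 33 to 75 mm) within 30 degrees of the upper left diagonal, unmarked. Origin: its middle, on the front surface, 54 mm from the wheel's axis. z axis straight out of the face, x axis up its slope. Part of the wheel
- upper_right: upper right tapping spot: the part of the wheel's bare face (between paper disc and rim, radius 33 to 75 mm) within 30 degrees of the upper right diagonal, unmarked. Origin: its middle, on the front surface, 54 mm from the wheel's axis. z axis straight out of the face, x axis up its slope. Part of the wheel
- lower_right: lower right tapping spot: the part of the wheel's bare face (between paper disc and rim, radius 33 to 75 mm) within 30 degrees of the lower right diagonal, unmarked. Origin: its middle, on the front surface, 54 mm from the wheel's axis. z axis straight out of the face, x axis up its slope. Part of the wheel
- lower_left: lower left tapping spot: the part of the wheel's bare face (between paper disc and rim, radius 33 to 75 mm) within 30 degrees of the lower left diagonal, unmarked. Origin: its middle, on the front surface, 54 mm from the wheel's axis. z axis straight out of the face, x axis up its slope. Part of the wheel
- wheel_centre (a point): the middle of the wheel, on its axis, half-way through its thickness. The wheel's back rests only on a rubber collar 28 mm across: pushed at a tapping spot with about 3 to 8 N it rocks, yielding softly over some 5 mm; let go, it may stay leaning a few mm differently
- stand: green steel test stand, fixed to the bench: base plate 200 x 130 x 12 mm, a 30 mm square post behind the wheel to 122 mm height, and the collar (at 160 mm height) and the 16 mm peg with a tapered nose that carry the wheel; the peg ends 8 mm proud of the wheel's face. Origin: on the bench below the middle of the collar's face; -x axis: the way the wheel's front looks; z up
- tin: standing tin of polish, 66 mm across, 62 mm high; origin at the middle of its underside; to be left alone
- flange: steel wheel flange lying on the bench, 60 mm across, 20 mm high; origin at the middle of its underside; to be left alone
- stick: dark dressing stick lying on the bench, 100 x 22 x 22 mm, along its x axis; origin at the middle of its underside; to be left alone
- spanner: steel spanner lying on the bench, 170 mm long, along its x axis; to be left alone

How it is judged:
By the outcome, as a careful person would: the job done as asked, in the order asked, and still so for the second after the job is handed in, with the robot touching nothing.
It also fails if it takes over 43 s, if anything falls off the work surface, if the arm or the gripper's body presses on something with over 40 N, if the wrist force passes 120 N, or if a joint passes its speed limit or range.

ROBOT

A 7-joint arm with a two-finger parallel gripper is mounted at the origin on the work surface. World frame = base frame: x ahead of the robot, y to its left, z up, the work surface at z = 0. Lengths are in mm, angles in rad, forces in N, time in s.
With the tool pointing down it reaches from about 425 to 975 mm from the base axis. Payload 16.7 kg.
Tool frame: the origin (TCP) lies midway between the tips of the shut fingers; the grasp point (between the pads) lies ctrl.grasp_offset behind it (ctrl.grasp_offset is the distance from the TCP to the grasp point, in mm); z points along the fingers, x is the direction in which the jaws open and shut, and the axes are right-handed (so a half turn about z gives the same grasp; the last joint's range is limited). The gripper opens to 85 mm and grips with 20 to 120 N. Pads are 22 mm wide; open, the fingers measure 114 mm over their backs; the gripper's body (76 mm by 85 mm) begins 54 mm behind the grasp point. The pads swing forward as they close: fully open they stand 13 mm farther back than shut.
Start: joints at [-1.456, 0.426, 0.074, 1.606, -0.034, 1.111, -0.067], TCP at [176.665, 651.433, 231.302] pointing down, gripper open.
Joint ranges: [-2.85, 2.85], [-0.5, 2.14], [-1.23, 1.37], [0.21, 2.46], [-1.02, 4.16], [0.16, 2.05], [-2.73, 2.73]. Speed limits (rad/s): [1.89, 1.89, 2.39, 2.39, 3.01, 3.01, 3.01].

INTERFACE

Orientations are given as a unit quaternion [w, x, y, z].
In Python, from cell import observe, vision, ctrl gives the robot as it stands. The module is installed in compiled form; this text tells all that it offers.
- The arm moves only by the tool play_rows, never from a script. Its argument "motion" is a list of rows, each a list of 7 numbers: the shift along the tool's x, y, z each as a share of 100 cm, from -1 to 1, then the turn, a rotation vector about the tool's x, y, z each as a share of 2 pi rad, from -1 to 1, then the gripper's target within -1 to 1 (shut at 1, half-way at 0, fully open at -1). In form: [[tx, ty, tz, rx, ry, rz, grip], ...]. A call has 1 to 8 rows; each row is the pose to reach, as a shift and turn from the pose measured when the call began, along the tool's axes at that moment, turning the shorter way round; what a row does not reach only later rows make up. A row lasts 1/12 s, in which the tool goes at most 41.7 mm and 7.16 degrees, less where a joint would pass 70% of its speed; a pose out of reach is approached as far as the arm can. A call with a number of a shift or a turn outside -1 to 1 is refused whole. A call with a gripper value outside its range is refused whole. The fingers move at their own pace and stop on an object; "grip_force" is the grip in N (left out, the last holds). Time passes only in rows, so rows that repeat a pose let the fingers close. It gives the time, the measured TCP pose, the force and the opening at its end, in the units of the state.
- observe(): the state, without advancing time (a new reading comes with each control period).
- vision.snapshot(name): name is "scene" or "top"; returns the picture (384x512x3 uint8, red, green, blue); there is no depth.
- vision.get_calibration(name): a dict with "camera_matrix" (3x3 intrinsics, pixels), "origin" and "rotation" of the camera in the world. Camera axes: x right, y up, looking along -z (the intrinsics and any distortion apply to the point x, -y, -z); pixel columns grow to the right and rows downward; lengths in mm; the calibration is good to about 2 mm. A picture is of the moment at which its call begins. get_calibration takes no time and is no camera call.
- ctrl.hand_in(): hands the job in, once; it reports no verdict.
The state is a dict: "time": time; "joints": joint angles; "qd": joint speeds; "joint_efforts": joint torques, N m; "tcp_pos": TCP position; "tool_rot": TCP orientation; "wrist_force": force on the tool from outside, world axes, zero at the start; "torque": the same for the moment, N m; "width": finger opening in mm.
Only numpy, scipy, OpenCV 4.12 (cv2) and the standard library are available. Lean on these libraries where they do the work, as an engineer would, in place of code of your own. Each camera call takes 0.05 s, during which the arm holds its last target. There are 200 camera calls.

## Working session

There is one attempt and no reset: what is moved stays moved. The work goes in short steps, Python scripts to look and compute and a tool call to move; the robot and the scene stay as the last step left them, time stands still between calls to the robot, and variables do not carry over. Pictures are saved under pics/ and viewed, on a budget of 10 in all, crops included, one or two more only if the job needs it, and the job is handed in when it is done.

Besides the shell and the picture viewer there is one more tool, called after ">>>" by a JSON object that holds its "fn" and its "kwargs", one argument or row to a line. play_rows: Moves the arm, as the interface text tells. Shift numbers are shares of 100 cm and turn numbers shares of 2 pi rad, none past 1 either way. Its arguments: {"type":"object","properties":{"motion":{"type":"array","items":{"type":"array","items":{"type":"number","minimum":-1,"maximum":1}}},"grip_force":{"type":"number"}},"required":["motion"]}

```bash
mkdir -p pics
python3 - <<'E'
from cell import observe, vision, ctrl
import cv2
for n in("scene","top"):
    cv2.imwrite(f"pics/{n}0.png",vision.snapshot(n)[:,:,::-1]); print(n,vision.get_calibration(n))
print(observe())
E
```

```text
scene {'camera_matrix': array([[467.8593634 ,   0.        , 259.25945191],
       [  0.        , 467.8593634 , 193.83223887],
       [  0.        ,   0.        ,   1.        ]]), 'origin': array([1279.52649182,  220.83600108,  735.3644369 ]), 'rotation': array([0.57246686, 0.26635212, 0.34350191, 0.69522995])}
top {'camera_matrix': array([[370.20443075,   0.        , 254.46421867],
       [  0.        , 370.20443075, 198.83982601],
       [  0.        ,   0.        ,   1.        ]]), 'origin': array([ 413.5737249 ,   72.63116862, 1010.42887291]), 'rotation': array([-0.69462631, -0.06579957,  0.06730619,  0.71318622])}
{'time': 0.1, 'joints': array([-1.45548675,  0.42667513,  0.07382117,  1.60654891, -0.03410251,
        1.11080768, -0.06708594]), 'qd': array([ 6.75043892e-05, -1.72483272e-04,  1.75094915e-03, -2.33161066e-03,
        6.29324326e-04, -4.13340824e-04,  1.21452110e-03]), 'joint_efforts': array([ 7.30966436e-03, -9.51533675e+01,  3.77078488e+00, -4.64411438e+01,
        1.94938428e-02,  6.36812038e-03, -9.82340430e-05]), 'tcp_pos': array([176.57187748, 651.10656715, 230.67328161]), 'tool_rot': array([ 3.85177719e-04,  7.94265473e-01,  6.07570580e-01, -4.47523295e-04]), 'wrist_force': array([-0.23747345, -0.37247254, -0.47937684]), 'torque': array([ 0.0191194 ,  0.02037087, -0.05886957]), 'width': 85.24166371450166}
```

View pics/scene0.png

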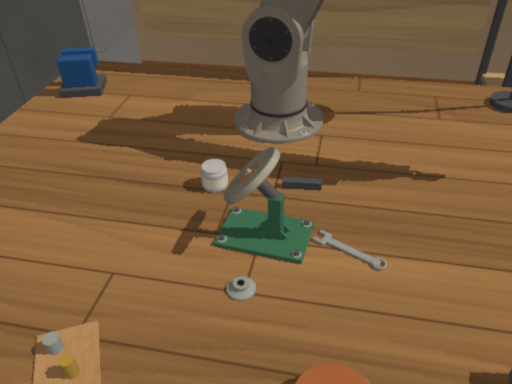

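View pics/top0.png

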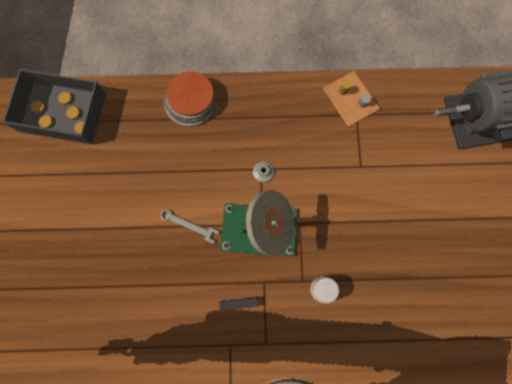

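The wheel sits around top (271,223) and faces right in the top view (about -y). In the scene view it is at (252,175). I'll zoom in on both to get the stand pose.

Run:
```python
import cv2,numpy as np
a=cv2.imread("pics/top0.png")[170:280,200:330]; b=cv2.imread("pics/scene0.png")[140:265,205:325]
a=cv2.resize(a,(780,660),interpolation=2)[:600]; cv2.imwrite("pics/topc.png",a)
cv2.imwrite("pics/scc.png",cv2.resize(b,(576,600),interpolation=2))
```

```text
(no output)
```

View pics/topc.png

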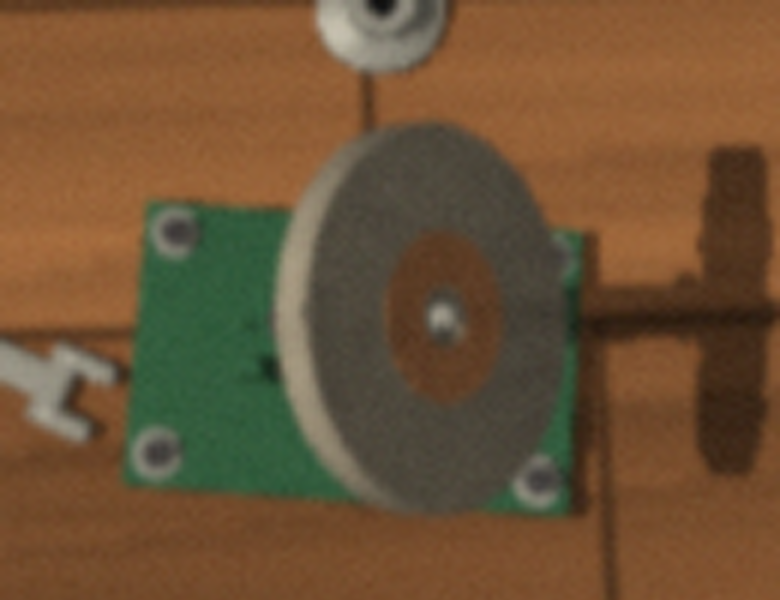

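View pics/scc.png

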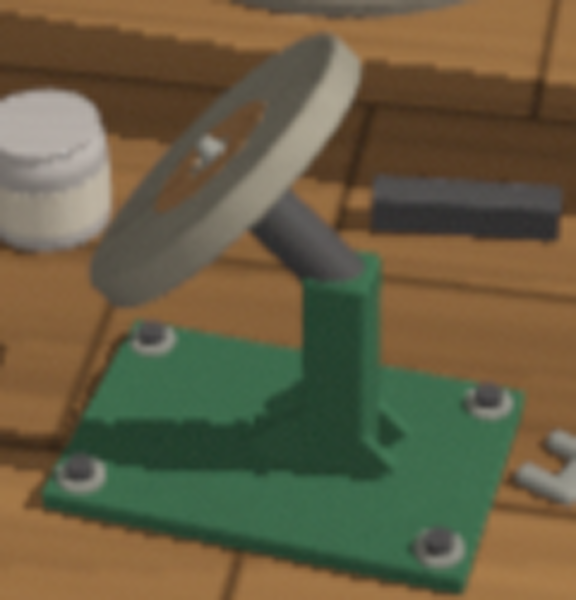

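```bash
cat > h.py <<'E'
import numpy as np
from scipy.spatial.transform import Rotation as R
from scipy.optimize import least_squares
from cell import observe, vision, ctrl
q=lambda w:R.from_quat(np.r_[w[1:],w[0]])
C={n:vision.get_calibration(n) for n in("top","scene")}
def proj(n,P):
    c=C[n]; p=(np.atleast_2d(P)-c["origin"])@q(c["rotation"]).as_matrix()
    p=p*[1,-1,-1]; p=p@c["camera_matrix"].T; return p[:,:2]/p[:,2:]
def frame(s): # s=x,y,yaw
    return R.from_euler('z',s[2]).as_matrix(), np.r_[s[0],s[1],0]
N=np.array([-1,0,1])/2**.5; U=np.array([1,0,1])/2**.5; L=np.array([0,1,0]); B=np.array([0,0,160.])
E
python3 - <<'E'
from h import *
t=lambda a:np.r_[200,170]+(np.array(a)+.5)/6-.5
s=lambda a:np.r_[205,140]+(np.array(a)+.5)/4.8-.5
# obs: plate corners (stand frame) sx forward-back, sy left
tc=t([(148,202),(128,487),(575,517),(585,233)]); tk=[(1,-1),(1,1),(-1,1),(-1,-1)]
sc=s([(523,393),(465,577),(45,493)]); sk=[(1,1),(1,-1),(-1,-1)]
def res(p):
    M,o=frame(p); w=lambda X:np.atleast_2d(X)@M.T+o
    pl=lambda k:np.array([[p[3]+100*a,65*b,12] for a,b in k])
    return np.r_[(proj("top",w(pl(tk)))-tc).ravel(),(proj("scene",w(pl(sk)))-sc).ravel(),
     2*(proj("top",w(B+16*N))-t((445,317))).ravel(),2*(proj("scene",w(B+16*N))-s((212,155))).ravel(),
     2*(proj("top",w(B+24*N))-t((438,314))).ravel(),2*(proj("scene",w(B+24*N))-s((207,150))).ravel()]
f=least_squares(res,[450,50,1.57,20]); print(f.x,f.fun.round(1))
M,o=frame(f.x); np.save("s.npy",f.x[:3])
print("n",M@N,"up",M@U,"left",M@L,"c",M@(B+16*N)+o)
for n in("top","scene"):
    import cv2; im=cv2.imread(f"pics/{n}0.png")
    a=np.linspace(0,6.283,60)[:,None]
    for r in(75,33): 
        P=(B+16*N+r*(np.cos(a)*U+np.sin(a)*L))@M.T+o
        for x in proj(n,P): im[int(x[1]+.5),int(x[0]+.5)]=(0,0,255)
    cv2.imwrite(f"pics/o{n}.png",im)
a=cv2.imread("pics/otop.png")[170:270,200:330]; b=cv2.imread("pics/oscene.png")[140:240,205:335]
cv2.imwrite("pics/ov.png",np.vstack([cv2.resize(x,(390,300),interpolation=0) for x in(a,b)]))
E
```

```text
[520.15995169  41.55703337   1.48270673  16.8510703 ] [-0.4 -0.4 -0.9 -0.2 -0.6 -0.5 -0.3 -1.2  0.  -1.3 -0.3  0.1 -1.6 -0.1
 -3.6 -1.1  2.1 -0.2  3.9 -0.5 -1.3 -3.4]
n [-0.06220822 -0.70436506  0.70710678] up [0.06220822 0.70436506 0.70710678] left [-0.99612262  0.08797571  0.        ] c [519.16462014  30.28719242 171.3137085 ]
```

View pics/ov.png

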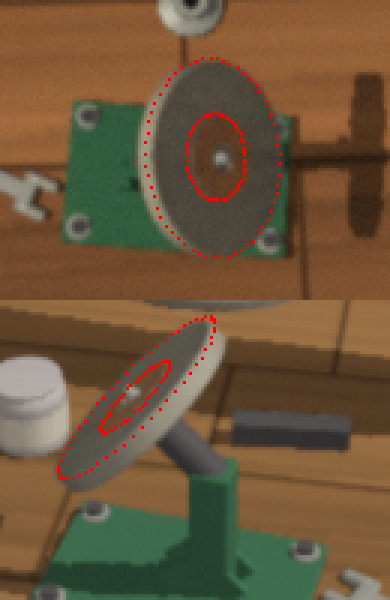

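The overlay matches the wheel outline to about 2 mm in both views: top rim centre near (273,223), scene near (252,175). Next I'll plan the approach.

```bash
cat >> h.py <<'E'
import os
if os.path.exists("s.npy"):
    M,o=frame(np.load("s.npy")); n,u,l=M@N,M@U,M@L; cen=M@(B+16*N)+o
    RT=R.from_matrix(np.c_[u,-l,-n])
    S=lambda a,b:cen+54/2**.5*(a*u+b*l)   # a up, b left
    SP=dict(UL=S(1,1),UR=S(1,-1),LR=S(-1,-1),LL=S(-1,1))
def go(P,rot=None):
    s=observe(); T=q(s["tool_rot"]); rot=rot or RT
    print("row",(T.inv().apply(P-s["tcp_pos"])/1000).round(4),((T.inv()*rot).as_rotvec()/2/np.pi).round(4),"t",s["time"],"F",s["wrist_force"].round(1))
E
python3 - <<'E'
from h import *
print(SP)
p=observe()["tcp_pos"]
go(np.r_[p[:2],400],q(observe()["tool_rot"])); go(np.r_[500,-60,400]);
E
```

```text
{'UL': array([483.50425114,  60.54174716, 198.3137085 ]), 'UR': array([559.57567757,  53.82325916, 198.3137085 ]), 'LR': array([5.54824989e+02, 3.26376789e-02, 1.44313708e+02]), 'LL': array([478.75356271,   6.75112568, 144.3137085 ])}
row [-0.0002  0.     -0.1693] [0. 0. 0.] t 0.1 F [-0.2 -0.4 -0.5]
row [-0.6019  0.4983 -0.1686] [ 0.011   0.1249 -0.0267] t 0.1 F [-0.2 -0.4 -0.5]
```

>>> {"fn": "play_rows", "kwargs": {
  "motion": [
    [0,0,-0.08,0,0,0,1],
    [0,0,-0.169,0,0,0,1],
    [-0.04,0.035,-0.169,0,0,0,1],
    [-0.08,0.066,-0.169,0,0,0,1],
    [-0.11,0.09,-0.169,0,0,0,1],
    [-0.15,0.12,-0.169,0,0,0,1],
    [-0.18,0.15,-0.169,0,0,0,1],
    [-0.2,0.166,-0.169,0,0,0,1]
  ]
}}

```text
time: 0.77
tcp_pos: [268.7, 447.8, 397.9]
tool_rot: [0.0, 0.794, 0.608, -0.0]
wrist_force: [1.2, 0.0, 1.5]
width: -0.2
```

Run:
```python
from h import *
go(np.r_[500,-60,400]); s=observe(); print(s["joints"],s["tcp_pos"])
```

```text
row [-0.4297  0.3561 -0.0018] [ 0.011   0.1248 -0.0266] t 0.7667 F [1.2 0.  1.5]
[-1.30450973  0.05740354  0.15958352  1.71903513 -0.00921592  1.36653115
  0.1629347 ] [268.65806514 447.82822873 397.89631598]
```

>>> {"fn": "play_rows", "kwargs": {
  "motion": [
    [-0.43,0.356,0,0.011,0.125,-0.027,1],
    [-0.43,0.356,0,0.011,0.125,-0.027,1],
    [-0.43,0.356,0,0.011,0.125,-0.027,1],
    [-0.43,0.356,0,0.011,0.125,-0.027,1],
    [-0.43,0.356,0,0.011,0.125,-0.027,1],
    [-0.43,0.356,0,0.011,0.125,-0.027,1],
    [-0.43,0.356,0,0.011,0.125,-0.027,1],
    [-0.43,0.356,0,0.011,0.125,-0.027,1]
  ]
}}

```text
time: 1.43
tcp_pos: [395.6, 166.2, 397.7]
tool_rot: [-0.262, 0.679, 0.624, 0.286]
wrist_force: [0.8, 0.9, 0.8]
width: -0.2
```

Run:
```python
from h import *
go(np.r_[500,-60,400]); s=observe(); print(s["joints"],s["tcp_pos"])
```

```text
row [-0.15    0.1233 -0.1561] [-0.0002 -0.0016  0.0004] t 1.4333 F [0.8 0.9 0.8]
[-1.19632224 -0.47782638  0.91703616  2.15727752 -0.42567842  1.01342426
  1.38627362] [395.601044   166.23999585 397.67726931]
```

>>> {"fn": "play_rows", "kwargs": {
  "motion": [
    [-0.15,0.123,-0.156,0,-0.002,0,1],
    [-0.15,0.123,-0.156,0,-0.002,0,1],
    [-0.15,0.123,-0.156,0,-0.002,0,1],
    [-0.15,0.123,-0.156,0,-0.002,0,1],
    [-0.15,0.123,-0.156,0,-0.002,0,1],
    [-0.15,0.123,-0.156,0,-0.002,0,1],
    [-0.15,0.123,-0.156,0,-0.002,0,1],
    [-0.15,0.123,-0.156,0,-0.002,0,1]
  ]
}}

```text
time: 2.1
tcp_pos: [467.6, -41.1, 417.9]
tool_rot: [-0.24, 0.688, 0.623, 0.284]
wrist_force: [-0.6, 0.3, 0.3]
width: 0.1
```

Run:
```python
from h import *
go(np.r_[500,-60,400]); go(SP["UL"]+60*n); s=observe(); print(s["joints"],s["tcp_pos"])
import cv2
cv2.imwrite("pics/p1.png",np.vstack([cv2.resize(vision.snapshot(c)[:,:,::-1],(400,300)) for c in C]))
```

```text
row [-0.0239  0.0338  0.0029] [0.0049 0.0038 0.0002] t 2.1 F [-0.6  0.3  0.3]
row [-0.0786  0.0016  0.1699] [0.0049 0.0038 0.0002] t 2.1 F [-0.6  0.3  0.3]
[-1.29008465 -0.49575064  1.37450783  1.88622991 -0.28404993  1.31729546
  1.60873792] [467.59785768 -41.08417033 417.87399299]
```

View pics/p1.png

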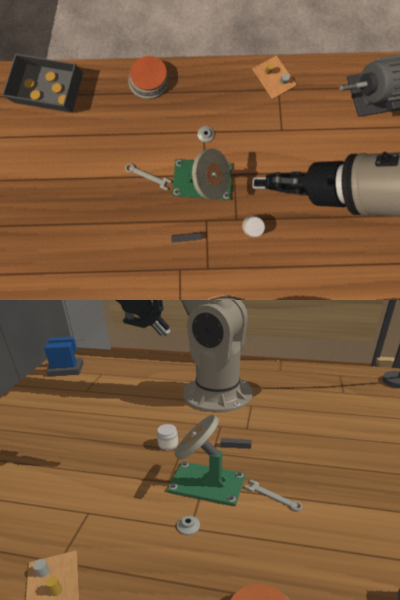

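The tool is tilted and clear of everything, just to the right of the wheel: top-view fingers near (258,183), wheel at (211,175). Joint 3 is at its limit, so I'll move in and check that it eases.

>>> {"fn": "play_rows", "kwargs": {
  "motion": [
    [-0.02,0,0.04,0,0,0,1],
    [-0.04,0,0.08,0,0,0,1],
    [-0.06,0.001,0.12,0,0,0,1],
    [-0.079,0.002,0.16,0,0,0,1],
    [-0.079,0.002,0.17,0,0,0,1],
    [-0.079,0.002,0.17,0,0,0,1]
  ]
}}

```text
time: 2.7
tcp_pos: [430.6, 40.2, 285.6]
tool_rot: [-0.226, 0.694, 0.623, 0.282]
wrist_force: [0.9, 0.1, 0.1]
width: -0.0
```

```bash
cat >> h.py <<'E'
def rep():
    s=observe(); T=q(s["tool_rot"]); d=s["tcp_pos"]-cen
    print("t",round(s["time"],2),"uln",np.r_[d@u,d@l,d@n].round(1),"Fn",round(s["wrist_force"]@n,2),"F",s["wrist_force"].round(1),"dev deg",np.degrees((RT.inv()*T).as_rotvec()).round(1),"j",s["joints"].round(3))
E
python3 - <<'E'
from h import *
rep(); go(SP["UL"]+15*n)
E
```

```text
t 2.7 uln [82.3 89.1 79.3] Fn -0.02 F [0.9 0.1 0.1] dev deg [-2.9 -2.7 -0.1] j [-1.333 -0.495  1.373  2.201 -0.304  0.966  1.668]
row [-0.0411  0.0475  0.0688] [0.008  0.0075 0.0002] t 2.7 F [0.9 0.1 0.1]
```

```bash
cat > kin.py <<'E'
from h import *
import itertools
def fk(j,p,s):
    L1,L2,h,Lt,yb,yt,a1,a2,a3=p
    r=lambda ax,a:R.from_euler(ax,a)
    T=r('z',yb+s[0]*j[0]); P=np.r_[0,0,h]+T.apply([a3,0,0])
    T=T*r('y',j[1]); T=T*r('z',s[1]*j[2]); P=P+T.apply([a1,0,L1])
    T=T*r('y',j[3]); T=T*r('z',s[2]*j[4]); P=P+T.apply([a2,0,L2])
    T=T*r('y',j[5]); T=T*r('z',s[3]*j[6]+yt); P=P+T.apply([0,0,Lt])
    return P,T
E
python3 - <<'E'
from kin import *
import json
D=[([-1.45548675,0.42667513,0.07382117,1.60654891,-0.03410251,1.11080768,-0.06708594],[176.57187748,651.10656715,230.67328161],[3.85177719e-04,7.94265473e-01,6.07570580e-01,-4.47523295e-04]),
([-1.30450973,0.05740354,0.15958352,1.71903513,-0.00921592,1.36653115,0.1629347],[268.658,447.828,397.896],[0,.794,.608,0]),
([-1.19632224,-0.47782638,0.91703616,2.15727752,-0.42567842,1.01342426,1.38627362],[395.601,166.24,397.677],[-0.262,0.679,0.624,0.286]),
([-1.29008465,-0.49575064,1.37450783,1.88622991,-0.28404993,1.31729546,1.60873792],[467.598,-41.084,417.874],[-0.24,0.688,0.623,0.284])]
o=observe(); D.append((o["joints"],o["tcp_pos"],o["tool_rot"]))
best=None
for s in itertools.product([1,-1],repeat=4):
  for yt in(0,3.14,1.57,-1.57):
   for yb in(0,2.8):
    def f(p): 
        e=[]
        for j,P,w in D:
            a,T=fk(j,p,s); e+=list((a-P)/100)+list((T.inv()*q(np.array(w))).as_rotvec()*3)
        return np.array(e)
    z=least_squares(f,[400,400,350,250,yb,yt,0,0,0],max_nfev=60)
    if best is None or z.cost<best[0]: best=(z.cost,s,z.x)
print(best[0],best[1],best[2].round(3))
json.dump([list(best[2]),best[1]],open("kin.json","w"))
E
```

```text
0.08313866298089906 (-1, -1, -1, -1) [ 5.18391e+02  5.29117e+02  2.92858e+02  3.22453e+02 -8.40000e-02
  3.07100e+00 -1.73260e+01 -1.50200e+01 -7.67300e+00]
```

```bash
cat >> kin.py <<'E'
import json
if os.path.exists("kin.json"): KP,KS=json.load(open("kin.json"))
LO=np.array([-2.85,-.5,-1.23,.21,-1.02,.16,-2.73]);HI=np.array([2.85,2.14,1.37,2.46,4.16,2.05,2.73]);MID=(LO+HI)/2
def ik(P,rot,j0,w=0.02):
    def f(j):
        a,T=fk(j,KP,KS); return np.r_[(a-P)/20,(T.inv()*rot).as_rotvec()*20,w*(j-j0)]
    m=.08; return least_squares(f,np.clip(j0,LO+m+.01,HI-m-.01),bounds=(LO+m,HI-m))
E
python3 - <<'E'
from kin import *
rng=np.random.default_rng(0)
for yaw in(0,):
  for tilt in(0,-10,-20,-30):
    rot=RT*R.from_euler('z',yaw)
    rot=R.from_rotvec(l*np.radians(tilt))*rot
    for sg in(-1,):
      res=[]
      for k in range(25):
        z=ik(SP["LL"]+20*n,rot,rng.uniform(LO,HI),0.0)
        if z.cost<.01: res.append((np.min(np.minimum(z.x-LO,HI-z.x)),z.x))
      res.sort(key=lambda a:-a[0]); print(tilt,len(res), rot.apply([0,0,1]).round(2))
      for m,x in res[:4]: print("   ",round(m,2),x.round(2))
E
```

```text
0 13 [ 0.06  0.7  -0.71]
    0.39 [ 0.92  0.43 -0.63  2.07 -0.58  1.05  2.18]
    0.38 [ 1.    0.46 -0.72  2.08 -0.53  1.03  2.14]
    0.32 [ 1.15  0.53 -0.91  2.08 -0.42  0.99  2.03]
    0.26 [ 1.19  0.56 -0.97  2.08 -0.37  0.97  1.99]
-10 15 [ 0.07  0.82 -0.57]
    0.4 [ 1.1   0.6  -0.8   2.06 -0.55  1.08  2.2 ]
    0.38 [ 1.15  0.62 -0.85  2.06 -0.51  1.06  2.16]
    0.29 [ 0.82  0.5  -0.45  2.05 -0.73  1.18  2.35]
    0.28 [ 0.79  0.49 -0.42  2.05 -0.74  1.19  2.36]
-20 9 [ 0.08  0.9  -0.42]
    0.37 [ 1.07  0.68 -0.7   2.03 -0.65  1.18  2.33]
    0.34 [ 1.21  0.77 -0.89  2.03 -0.52  1.11  2.21]
    0.3 [ 1.24  0.8  -0.93  2.03 -0.48  1.09  2.17]
    0.27 [ 0.92  0.62 -0.52  2.03 -0.75  1.25  2.41]
-30 10 [ 0.08  0.96 -0.26]
    0.27 [ 1.29  0.97 -0.96  2.01 -0.47  1.13  2.19]
    0.26 [ 1.3   0.97 -0.97  2.01 -0.46  1.13  2.18]
    0.22 [ 1.32  1.   -1.01  2.01 -0.42  1.11  2.15]
    0.17 [ 0.85  0.71 -0.41  2.   -0.85  1.38  2.53]
```

```bash
cat >> kin.py <<'E'
def jac(j):
    a,T=fk(j,KP,KS); J=np.zeros((6,7))
    for i in range(7):
        d=np.array(j,float); d[i]+=1e-5; b,U_=fk(d,KP,KS)
        J[:3,i]=(b-a)/1e-5/1000; J[3:,i]=(U_*T.inv()).as_rotvec()/1e-5
    return a,T,J
def sim(j,wps):
    j=np.array(j,float)
    for P,rot in wps:
        for it in range(150):
            a,T,J=jac(j); dp=P-a; dr=(rot*T.inv()).as_rotvec()
            if np.linalg.norm(dp)<1 and np.linalg.norm(dr)<.01: break
            dp=dp*min(1,15/max(1e-9,np.linalg.norm(dp)))/1000; dr=dr*min(1,.045/max(1e-9,np.linalg.norm(dr)))
            free=np.ones(7,bool); e=np.r_[dp,dr]
            for _ in range(3):
                Jf=J*free; dq=Jf.T@np.linalg.solve(Jf@Jf.T+1e-4*np.eye(6),e)
                bad=((j+dq<LO)|(j+dq>HI))&free
                if not bad.any(): break
                free&=~bad
            j=np.clip(j+dq,LO,HI)
        print(it,P.round(),"->",j.round(2),"margin",np.min(np.minimum(j-LO,HI-j)).round(2))
    return j
E
python3 - <<'E'
from kin import *
Rs=q(np.array([0,.794,.608,0])); j0=[-1.4555,.4267,.0738,1.6065,-.0341,1.1108,-.0671]
print("validate")
j=sim(j0,[(np.r_[177,651,400.],Rs),(np.r_[269,448,398.],Rs),(np.r_[500,-60,400.],RT),(SP["UL"]+60*n,RT)])
print("plan"); az0=np.arctan2(651,177)
pol=lambda r,d,z:(np.r_[r*np.cos(np.radians(d)),r*np.sin(np.radians(d)),z],R.from_euler('z',np.radians(d)-az0)*Rs)
for r in(700,800):
  for e in(-20,-50,-70):
    print(r,e)
    sim(observe()["joints"],[(np.r_[269,448,398.],Rs),pol(r,65,400)]+[pol(r,d,400) for d in range(50,e-1,-15)]+[pol(r,e,400),(cen+150*n,RT),(SP["UL"]+40*n,RT),(SP["LL"]+5*n,RT)])
E
```

```text
validate
12 [177. 651. 400.] -> [-1.45  0.34  0.08  1.38 -0.03  1.42 -0.05] margin 0.63
15 [269. 448. 398.] -> [-1.29  0.05  0.18  1.72 -0.01  1.37  0.21] margin 0.55
149 [500. -60. 400.] -> [-1.3  -0.5   1.35  1.9  -0.3   1.37  1.57] margin 0.0
149 [480.  18. 241.] -> [-1.32 -0.5   1.35  2.19 -0.34  1.09  1.66] margin 0.0
plan
700 -20
31 [269. 448. 398.] -> [-1.26  0.05  0.15  1.72 -0.01  1.37  0.21] margin 0.55
13 [296. 634. 400.] -> [-1.3   0.39  0.12  1.32 -0.05  1.44 -0.04] margin 0.61
13 [450. 536. 400.] -> [-1.12  0.4   0.23  1.32 -0.09  1.44 -0.01] margin 0.61
13 [573. 402. 400.] -> [-0.93  0.41  0.33  1.32 -0.13  1.44  0.02] margin 0.61
13 [658. 239. 400.] -> [-0.74  0.42  0.44  1.32 -0.17  1.45  0.05] margin 0.6
13 [697.  61. 400.] -> [-0.54  0.43  0.54  1.32 -0.22  1.45  0.08] margin 0.6
13 [ 689. -122.  400.] -> [-0.34  0.45  0.63  1.32 -0.26  1.46  0.11] margin 0.59
9 [ 658. -239.  400.] -> [-0.2   0.46  0.69  1.32 -0.29  1.47  0.13] margin 0.58
43 [510. -75. 277.] -> [-0.    0.34  0.54  1.86 -0.82  1.52  2.31] margin 0.2
9 [481.  32. 227.] -> [-0.13  0.27  0.47  2.06 -0
[... 4781 characters left out ...]
-> [-0.18  0.64  0.52  1.01 -0.3   1.55  0.09] margin 0.5
14 [ 725. -338.  400.] -> [ 0.05  0.65  0.59  1.01 -0.34  1.56  0.12] margin 0.49
14 [ 613. -514.  400.] -> [ 0.28  0.67  0.65  1.01 -0.39  1.57  0.14] margin 0.48
14 [ 459. -655.  400.] -> [ 0.51  0.68  0.72  1.01 -0.43  1.58  0.16] margin 0.47
14 [ 274. -752.  400.] -> [ 0.75  0.7   0.78  1.01 -0.47  1.59  0.18] margin 0.46
0 [ 274. -752.  400.] -> [ 0.75  0.7   0.78  1.01 -0.47  1.59  0.18] margin 0.46
61 [510. -75. 277.] -> [ 0.31  0.31  0.16  1.86 -0.74  1.45  2.25] margin 0.28
9 [481.  32. 227.] -> [ 0.21  0.24  0.09  2.06 -0.82  1.26  2.23] margin 0.2
6 [478.   3. 148.] -> [ 0.25  0.38  0.11  2.08 -0.84  1.19  2.39] margin 0.18
```

Run:
```python
from kin import *
Rs=q(np.array([0,.794,.608,0])); az0=np.arctan2(651,177)
pol=lambda r,d,z:(np.r_[r*np.cos(np.radians(d)),r*np.sin(np.radians(d)),z],R.from_euler('z',np.radians(d)-az0)*Rs)
R9=RT*R.from_euler('z',-np.pi/2)
end=[(cen+150*n,R9),(SP["UL"]+40*n,R9),(SP["LL"]+5*n,R9),(SP["LR"]+5*n,R9)]
for name,w in dict(a=[pol(600,0,430),pol(830,0,430),pol(830,-40,430)],b=[pol(600,0,430),pol(830,20,430),pol(830,-40,430)],c=[pol(800,-30,430),pol(800,-50,430)],d=[pol(600,30,430),pol(830,30,430),pol(830,-10,430),pol(800,-40,400)]).items():
    print(name); sim(observe()["joints"],w+end)
```

```text
a
36 [600.   0. 430.] -> [-1.07  0.47  1.37  1.51 -0.46  1.53  0.31] margin 0.0
16 [830.   0. 430.] -> [-0.49  0.85  1.08  0.84 -0.74  1.75  0.25] margin 0.28
38 [ 636. -534.  430.] -> [ 0.19  0.87  1.15  0.84 -0.79  1.77  0.27] margin 0.22
58 [510. -75. 277.] -> [-0.43  0.55  1.12  1.86 -1.02  1.74 -2.22] margin 0.0
9 [481.  32. 227.] -> [-0.55  0.39  0.97  2.06 -1.02  1.46 -2.32] margin 0.0
6 [478.   3. 148.] -> [-0.24  0.47  0.68  2.08 -1.02  1.36 -2.18] margin 0.0
6 [555.  -3. 148.] -> [-0.13  0.55  0.53  1.92 -1.02  1.35 -2.27] margin 0.0
b
36 [600.   0. 430.] -> [-1.07  0.47  1.37  1.51 -0.46  1.53  0.31] margin 0.0
23 [780. 284. 430.] -> [-0.83  0.83  1.04  0.84 -0.7   1.74  0.24] margin 0.31
56 [ 636. -534.  430.] -> [ 0.19  0.87  1.14  0.84 -0.78  1.77  0.27] margin 0.23
58 [510. -75. 277.] -> [-0.43  0.55  1.12  1.86 -1.02  1.74 -2.22] margin 0.0
9 [481.  32. 227.] -> [-0.55  0.39  0.97  2.06 -1.02  1.46 -2.32] margin 0.0
6 [478.   3. 148.] -> [-0.24  0.47  0.68  2.08 -1.02  1.36 -2.18] margin 0.0
6 [555.  -3. 148.] -> [-0.13  0.55  0.53  1.92 -1.02  1.35 -2.27] margin 0.0

[... 410 characters left out ...]
 -3. 148.] -> [-0.13  0.55  0.53  1.92 -1.02  1.35 -2.27] margin 0.0
d
26 [520. 300. 430.] -> [-1.16  0.23  0.66  1.51 -0.14  1.45  0.04] margin 0.6
16 [719. 415. 430.] -> [-0.86  0.73  0.59  0.84 -0.38  1.66  0.11] margin 0.39
38 [ 817. -144.  430.] -> [-0.22  0.76  0.75  0.84 -0.49  1.68  0.15] margin 0.37
29 [ 613. -514.  400.] -> [ 0.19  0.72  0.87  1.01 -0.53  1.61  0.21] margin 0.44
58 [510. -75. 277.] -> [-0.42  0.55  1.12  1.86 -1.02  1.74 -2.23] margin 0.0
9 [481.  32. 227.] -> [-0.55  0.39  0.98  2.06 -1.02  1.46 -2.32] margin 0.0
6 [478.   3. 148.] -> [-0.24  0.47  0.68  2.08 -1.02  1.36 -2.18] margin 0.0
6 [555.  -3. 148.] -> [-0.13  0.55  0.53  1.92 -1.02  1.35 -2.27] margin 0.0
```

```bash
cat >> kin.py <<'E'
Rs=q(np.array([0,.7943,.6076,0])); az0=np.arctan2(651,177)
pol=lambda r,d,z:(np.r_[r*np.cos(np.radians(d)),r*np.sin(np.radians(d)),z],R.from_euler('z',np.radians(d)-az0)*Rs)
E
python3 - <<'E'
from kin import *
go(np.r_[430,40,360],q(observe()["tool_rot"])); go(np.r_[269,448,398],Rs)
# planned later rows, relative to the nominal previous waypoint
prev=(np.r_[269,448,398.],Rs)
for d in(65,40,15,-10,-35,-50):
    P,T=pol(800,d,400); print(d,(prev[1].inv().apply(P-prev[0])/1000).round(3),((prev[1].inv()*T).as_rotvec()/6.2832).round(4)); prev=(P,T)
print((prev[1].inv().apply(cen+150*n-prev[0])/1000).round(3),((prev[1].inv()*RT).as_rotvec()/6.2832).round(4))
E
```

```text
row [ 0.0499  0.0022 -0.0552] [0. 0. 0.] t 2.7 F [0.9 0.1 0.1]
row [ 0.3656 -0.2055  0.1707] [-0.0028 -0.1178  0.0239] t 2.7 F [0.9 0.1 0.1]
65 [ 0.285 -0.006 -0.002] [0.     0.     0.0272]
40 [-0.075  0.338  0.   ] [0.     0.     0.0694]
15 [-0.075  0.338  0.   ] [0.     0.     0.0694]
-10 [-0.075  0.338  0.   ] [0.     0.     0.0694]
-35 [-0.075  0.338  0.   ] [0.     0.     0.0694]
-50 [-0.027  0.207  0.   ] [0.     0.     0.0417]
[-0.414 -0.342  0.123] [ 0.1454  0.0604 -0.3511]
```

Run:
```python
from kin import *
R2=RT*R.from_euler('z',np.pi)
for e in(-20,-35,-50):
    print(e);sim(observe()["joints"],[(np.r_[430,40,360.],q(observe()["tool_rot"])),(np.r_[269,448,398.],Rs)]+[pol(800,d,400) for d in(65,40,15,-10)]+[pol(800,e,400),(cen+150*n,R2),(SP["UL"]+40*n,R2),(SP["LL"]+5*n,R2)])
    prev=pol(800,e,400);print((prev[1].inv().apply(cen+150*n-prev[0])/1000).round(3),((prev[1].inv()*R2).as_rotvec()/6.2832).round(4))
```

```text
-20
5 [430.  40. 360.] -> [-1.27 -0.49  1.26  2.08 -0.3   1.15  1.56] margin 0.01
30 [269. 448. 398.] -> [-1.25  0.05  0.14  1.72 -0.01  1.37  0.21] margin 0.55
20 [338. 725. 400.] -> [-1.28  0.6   0.11  1.01 -0.06  1.53 -0.04] margin 0.52
24 [613. 514. 400.] -> [-0.92  0.61  0.25  1.01 -0.14  1.53  0.01] margin 0.52
24 [773. 207. 400.] -> [-0.55  0.62  0.39  1.01 -0.22  1.54  0.05] margin 0.51
24 [ 788. -139.  400.] -> [-0.18  0.64  0.51  1.01 -0.3   1.55  0.09] margin 0.5
10 [ 752. -274.  400.] -> [-0.03  0.65  0.56  1.01 -0.33  1.56  0.11] margin 0.49
34 [510. -75. 277.] -> [-0.1   0.37  0.66  1.86 -0.86  1.56 -0.79] margin 0.16
9 [481.  32. 227.] -> [-0.25  0.29  0.61  2.06 -0.92  1.35 -0.83] margin 0.1
6 [478.   3. 148.] -> [-0.17  0.45  0.59  2.08 -0.99  1.32 -0.64] margin 0.03
[-0.295 -0.104  0.123] [ 0.0816 -0.1062  0.1971]
-35
5 [430.  40. 360.] -> [-1.27 -0.49  1.26  2.08 -0.3   1.15  1.56] margin 0.01
30 [269. 448. 398.] -> [-1.25  0.05  0.14  1.72 -0.01  1.37  0.21] margin 0.55
20 [338. 725. 400.] -> [-1.28  0.6   0.11  1.01 -0.06  1.53 -0.04] margin 0.52
24 [613. 514. 40
[... 733 characters left out ...]
.21] margin 0.55
20 [338. 725. 400.] -> [-1.28  0.6   0.11  1.01 -0.06  1.53 -0.04] margin 0.52
24 [613. 514. 400.] -> [-0.92  0.61  0.25  1.01 -0.14  1.53  0.01] margin 0.52
24 [773. 207. 400.] -> [-0.55  0.62  0.39  1.01 -0.22  1.54  0.05] margin 0.51
24 [ 788. -139.  400.] -> [-0.18  0.64  0.51  1.01 -0.3   1.55  0.09] margin 0.5
37 [ 514. -613.  400.] -> [ 0.43  0.68  0.7   1.01 -0.42  1.58  0.16] margin 0.47
37 [510. -75. 277.] -> [-0.08  0.36  0.63  1.86 -0.85  1.55 -0.8 ] margin 0.17
9 [481.  32. 227.] -> [-0.22  0.28  0.57  2.06 -0.91  1.34 -0.83] margin 0.11
6 [478.   3. 148.] -> [-0.14  0.44  0.56  2.08 -0.98  1.31 -0.64] margin 0.04
[-0.414 -0.342  0.123] [ 0.0491 -0.1184  0.1186]
```

>>> {"fn": "play_rows", "kwargs": {
  "motion": [
    [0.025,0.001,-0.028,0,0,0,1],
    [0.05,0.002,-0.055,0,0,0,1],
    [0.366,-0.206,0.171,-0.003,-0.118,0.024,1],
    [0.366,-0.206,0.171,-0.003,-0.118,0.024,1],
    [0.366,-0.206,0.171,-0.003,-0.118,0.024,1],
    [0.366,-0.206,0.171,-0.003,-0.118,0.024,1],
    [0.366,-0.206,0.171,-0.003,-0.118,0.024,1],
    [0.366,-0.206,0.171,-0.003,-0.118,0.024,1]
  ]
}}

```text
time: 3.37
tcp_pos: [371.0, 191.3, 378.3]
tool_rot: [-0.081, 0.772, 0.623, 0.1]
wrist_force: [2.6, -0.9, 0.5]
width: -0.1
```

Run:
```python
from kin import *
rep(); go(np.r_[269,448,398],Rs); go(*pol(800,65,400))
```

```text
t 3.37 uln [250.6 161.7  42.2] Fn 0.82 F [ 2.6 -0.9  0.5] dev deg [ -3.5 -30.1   6.3] j [-0.903 -0.261  0.346  2.043 -0.106  1.167  0.832]
row [ 0.2267 -0.154   0.0399] [-0.0013 -0.0412  0.0082] t 3.3667 F [ 2.6 -0.9  0.5]
row [ 0.5031 -0.1449  0.111 ] [-0.0048 -0.041   0.0353] t 3.3667 F [ 2.6 -0.9  0.5]
```

Run:
```python
from kin import *
R2=RT*R.from_euler('z',np.pi)
for E in (RT,R2):
  for w in ([(np.r_[269,448,398.],Rs),pol(800,40,400),pol(800,0,400),pol(800,-40,400)],[pol(800,40,400),pol(800,0,400),pol(800,-40,400)]):
    print('--');sim(observe()["joints"],w+[(cen+150*n,E),(SP["UL"]+40*n,E),(SP["LL"]+5*n,E)])
```

```text
--
17 [269. 448. 398.] -> [-1.11  0.05 -0.01  1.72  0.    1.37  0.21] margin 0.55
24 [613. 514. 400.] -> [-0.86  0.6   0.15  1.01 -0.08  1.53 -0.02] margin 0.52
37 [800.   0. 400.] -> [-0.29  0.62  0.38  1.01 -0.22  1.54  0.05] margin 0.51
37 [ 613. -514.  400.] -> [ 0.31  0.65  0.59  1.01 -0.35  1.56  0.12] margin 0.49
51 [510. -75. 277.] -> [ 0.26  0.31  0.23  1.86 -0.75  1.46  2.26] margin 0.27
9 [481.  32. 227.] -> [ 0.15  0.25  0.16  2.06 -0.83  1.27  2.24] margin 0.19
6 [478.   3. 148.] -> [ 0.2   0.39  0.17  2.08 -0.86  1.2   2.41] margin 0.16
--
26 [613. 514. 400.] -> [-0.91  0.61  0.24  1.02 -0.14  1.53  0.  ] margin 0.52
37 [800.   0. 400.] -> [-0.33  0.63  0.46  1.01 -0.27  1.55  0.08] margin 0.5
37 [ 613. -514.  400.] -> [ 0.28  0.67  0.66  1.01 -0.39  1.57  0.14] margin 0.48
50 [510. -75. 277.] -> [ 0.2   0.31  0.3   1.86 -0.77  1.47  2.27] margin 0.25
9 [481.  32. 227.] -> [ 0.09  0.25  0.23  2.06 -0.84  1.28  2.25] margin 0.18
6 [478.   3. 148.] -> [ 0.14  0.39  0.24  2.08 -0.88  1.22  2.42] margin 0.14
--
17 [269. 448. 398.] -> [-1.11  0.05 -0.01  1.72  0.    1.37  0.
[... 267 characters left out ...]
5. 277.] -> [-0.02  0.35  0.56  1.86 -0.83  1.53 -0.81] margin 0.19
9 [481.  32. 227.] -> [-0.15  0.27  0.5   2.06 -0.89  1.32 -0.85] margin 0.13
6 [478.   3. 148.] -> [-0.08  0.43  0.49  2.08 -0.96  1.29 -0.66] margin 0.06
--
26 [613. 514. 400.] -> [-0.91  0.61  0.24  1.02 -0.14  1.53  0.  ] margin 0.52
37 [800.   0. 400.] -> [-0.33  0.63  0.46  1.01 -0.27  1.55  0.08] margin 0.5
37 [ 613. -514.  400.] -> [ 0.28  0.67  0.66  1.01 -0.39  1.57  0.14] margin 0.48
32 [510. -75. 277.] -> [-0.09  0.37  0.64  1.86 -0.85  1.55 -0.8 ] margin 0.17
9 [481.  32. 227.] -> [-0.23  0.28  0.58  2.06 -0.91  1.34 -0.83] margin 0.11
6 [478.   3. 148.] -> [-0.15  0.44  0.57  2.08 -0.98  1.31 -0.64] margin 0.04
```

Run:
```python
from kin import *
go(*pol(800,40,400))
```

```text
row [0.3601 0.1681 0.0727] [-0.0138 -0.0396  0.1043] t 3.3667 F [ 2.6 -0.9  0.5]
```

>>> {"fn": "play_rows", "kwargs": {
  "motion": [
    [0.36,0.168,0.073,-0.014,-0.04,0.104,1],
    [0.36,0.168,0.073,-0.014,-0.04,0.104,1],
    [0.36,0.168,0.073,-0.014,-0.04,0.104,1],
    [0.36,0.168,0.073,-0.014,-0.04,0.104,1],
    [0.36,0.168,0.073,-0.014,-0.04,0.104,1],
    [0.36,0.168,0.073,-0.014,-0.04,0.104,1],
    [0.36,0.168,0.073,-0.014,-0.04,0.104,1],
    [0.36,0.168,0.073,-0.014,-0.04,0.104,1]
  ]
}}

```text
time: 4.03
tcp_pos: [570.8, 460.6, 394.3]
tool_rot: [0.002, 0.939, 0.344, -0.001]
wrist_force: [1.3, -0.3, 1.5]
width: 0.2
```

Run:
```python
from kin import *
rep(); go(*pol(800,40,400)); go(*pol(800,5,400))
```

```text
t 4.03 uln [ 464.   -13.6 -148.6] Fn 1.17 F [ 1.3 -0.3  1.5] dev deg [-17.6 -42.9  42.4] j [-0.94   0.457  0.274  1.236 -0.118  1.469  0.021]
row [ 0.0667 -0.0138 -0.0059] [0.0004 0.0006 0.0005] t 4.0333 F [ 1.3 -0.3  1.5]
row [-0.0796  0.4445 -0.0043] [0.0005 0.0004 0.0977] t 4.0333 F [ 1.3 -0.3  1.5]
```

>>> {"fn": "play_rows", "kwargs": {
  "motion": [
    [0.067,-0.014,-0.006,0,0,0,1],
    [0.06,0.05,-0.006,0,0,0.015,1],
    [0.05,0.09,-0.006,0,0,0.03,1],
    [-0.08,0.444,-0.004,0,0,0.098,1],
    [-0.08,0.444,-0.004,0,0,0.098,1],
    [-0.08,0.444,-0.004,0,0,0.098,1],
    [-0.08,0.444,-0.004,0,0,0.098,1],
    [-0.08,0.444,-0.004,0,0,0.098,1]
  ]
}}

```text
time: 4.7
tcp_pos: [730.9, 241.7, 399.2]
tool_rot: [0.002, 0.999, 0.041, -0.001]
wrist_force: [1.8, 1.1, 0.1]
width: 0.1
```

Run:
```python
from kin import *
rep(); go(*pol(800,-20,400))
```

```text
t 4.7 uln [ 323.2 -192.3   -1. ] Fn -0.85 F [1.8 1.1 0.1] dev deg [-31.5 -37.5  75.8] j [-0.653  0.546  0.443  1.125 -0.221  1.519 -0.173]
row [-0.0218  0.5153  0.0014] [0.0007 0.0003 0.0686] t 4.7 F [1.8 1.1 0.1]
```

>>> {"fn": "play_rows", "kwargs": {
  "motion": [
    [0.02,0.06,0,0,0,0.006,1],
    [0.02,0.12,0,0,0,0.014,1],
    [0.02,0.18,0,0,0,0.022,1],
    [0.02,0.24,0,0,0,0.03,1],
    [0.02,0.3,0,0,0,0.04,1],
    [0.01,0.36,0,0,0,0.05,1],
    [0,0.44,0,0,0,0.06,1],
    [-0.02,0.515,0,0,0,0.07,1]
  ]
}}

```text
time: 5.37
tcp_pos: [765.3, -87.1, 399.6]
tool_rot: [0.002, 0.984, -0.179, -0.001]
wrist_force: [0.9, 1.4, 1.3]
width: 0.0
```

Run:
```python
from kin import *
rep(); go(*pol(800,-35,400))
```

```text
t 5.37 uln [  94.1 -255.5  228.8] Fn -0.1 F [0.9 1.4 1.3] dev deg [-41.3 -31.6  99.4] j [-0.29   0.566  0.576  1.13  -0.292  1.526 -0.134]
row [0.0279 0.3867 0.0015] [0.0008 0.0002 0.0399] t 5.3667 F [0.9 1.4 1.3]
```

Run:
```python
from kin import *
R2=RT*R.from_euler('z',np.pi)
for E in (RT,R2):
  for w in ([],[pol(800,-35,400)],[pol(860,-10,350),pol(860,-35,350)]):
    print('--');sim(observe()["joints"],w+[(cen+150*n,E),(SP["UL"]+40*n,E),(SP["UR"]+5*n,E),(SP["LR"]+5*n,E),(SP["LL"]+5*n,E)])
```

```text
--
44 [510. -75. 277.] -> [ 0.04  0.34  0.49  1.86 -0.81  1.52  2.31] margin 0.21
9 [481.  32. 227.] -> [-0.09  0.26  0.42  2.06 -0.88  1.31  2.28] margin 0.14
6 [559.  50. 202.] -> [-0.11  0.41  0.38  1.93 -0.96  1.29  2.26] margin 0.06
6 [555.  -3. 148.] -> [-0.02  0.52  0.39  1.92 -0.97  1.3   2.4 ] margin 0.05
6 [478.   3. 148.] -> [-0.02  0.41  0.42  2.08 -0.94  1.27  2.47] margin 0.08
--
25 [ 655. -459.  400.] -> [ 0.19  0.67  0.65  1.01 -0.38  1.57  0.14] margin 0.48
49 [510. -75. 277.] -> [ 0.17  0.32  0.33  1.86 -0.77  1.48  2.28] margin 0.25
9 [481.  32. 227.] -> [ 0.06  0.25  0.26  2.06 -0.85  1.28  2.26] margin 0.17
6 [559.  50. 202.] -> [ 0.02  0.39  0.22  1.93 -0.91  1.25  2.23] margin 0.11
6 [555.  -3. 148.] -> [ 0.1   0.5   0.24  1.92 -0.91  1.25  2.37] margin 0.11
6 [478.   3. 148.] -> [ 0.11  0.39  0.27  2.08 -0.89  1.22  2.43] margin 0.13
--
8 [ 847. -149.  350.] -> [-0.13  0.78  0.5   0.88 -0.35  1.55  0.09] margin 0.5
25 [ 704. -493.  350.] -> [ 0.27  0.8   0.6   0.88 -0.42  1.56  0.12] margin 0.49
49 [510. -75. 277.] -> [ 0.24  0.31  0.25  1.86 -0.76  1.47  2.26
[... 1047 characters left out ...]
3. 148.] -> [-0.13  0.55  0.53  1.92 -1.02  1.35 -0.7 ] margin 0.0
6 [478.   3. 148.] -> [-0.14  0.44  0.56  2.08 -0.98  1.31 -0.64] margin 0.04
--
8 [ 847. -149.  350.] -> [-0.13  0.78  0.5   0.88 -0.35  1.55  0.09] margin 0.5
25 [ 704. -493.  350.] -> [ 0.27  0.8   0.6   0.88 -0.42  1.56  0.12] margin 0.49
31 [510. -75. 277.] -> [-0.07  0.36  0.62  1.86 -0.84  1.55 -0.8 ] margin 0.18
9 [481.  32. 227.] -> [-0.21  0.28  0.56  2.06 -0.91  1.34 -0.84] margin 0.11
6 [559.  50. 202.] -> [-0.22  0.43  0.51  1.93 -1.    1.33 -0.85] margin 0.02
6 [555.  -3. 148.] -> [-0.12  0.54  0.52  1.92 -1.01  1.34 -0.71] margin 0.01
6 [478.   3. 148.] -> [-0.13  0.44  0.55  2.08 -0.97  1.31 -0.65] margin 0.05
```

>>> {"fn": "play_rows", "kwargs": {
  "motion": [
    [0.028,0.387,0.001,0,0,0.04,1],
    [0.028,0.387,0.001,0,0,0.04,1],
    [0.028,0.387,0.001,0,0,0.04,1],
    [0.028,0.387,0.001,0,0,0.04,1],
    [0.028,0.387,0.001,0,0,0.04,1],
    [0.028,0.387,0.001,0,0,0.04,1],
    [0.028,0.387,0.001,0,0,0.04,1],
    [0.028,0.387,0.001,0,0,0.04,1]
  ]
}}

```text
time: 6.03
tcp_pos: [670.8, -406.8, 399.8]
tool_rot: [0.002, 0.954, -0.3, -0.001]
wrist_force: [0.6, 0.0, -0.1]
width: 0.3
```

Run:
```python
from kin import *
rep(); go(cen+170*n)
sim(observe()["joints"],[(cen+150*n,RT),(SP["UL"]+40*n,RT),(SP["UR"]+5*n,RT),(SP["LR"]+5*n,RT),(SP["LL"]+5*n,RT)])
```

```text
t 6.03 uln [-136.8 -189.5  460. ] Fn -0.13 F [ 0.6  0.  -0.1] dev deg [-46.8 -27.3 112.7] j [ 0.12   0.611  0.653  1.088 -0.351  1.549  0.078]
row [-0.3146 -0.1677  0.1079] [ 0.1299  0.0759 -0.3129] t 6.0333 F [ 0.6  0.  -0.1]
49 [510. -75. 277.] -> [ 0.13  0.32  0.37  1.86 -0.78  1.49  2.29] margin 0.24
9 [481.  32. 227.] -> [ 0.02  0.25  0.3   2.06 -0.85  1.29  2.26] margin 0.17
6 [559.  50. 202.] -> [-0.01  0.4   0.26  1.93 -0.92  1.26  2.24] margin 0.1
6 [555.  -3. 148.] -> [ 0.07  0.5   0.28  1.92 -0.93  1.26  2.38] margin 0.09
6 [478.   3. 148.] -> [ 0.08  0.4   0.31  2.08 -0.9   1.24  2.44] margin 0.12
```

>>> {"fn": "play_rows", "kwargs": {
  "motion": [
    [-0.315,-0.168,0.108,0.13,0.076,-0.313,1],
    [-0.315,-0.168,0.108,0.13,0.076,-0.313,1],
    [-0.315,-0.168,0.108,0.13,0.076,-0.313,1],
    [-0.315,-0.168,0.108,0.13,0.076,-0.313,1],
    [-0.315,-0.168,0.108,0.13,0.076,-0.313,1],
    [-0.315,-0.168,0.108,0.13,0.076,-0.313,1],
    [-0.315,-0.168,0.108,0.13,0.076,-0.313,1],
    [-0.315,-0.168,0.108,0.13,0.076,-0.313,1]
  ]
}}

```text
time: 6.7
tcp_pos: [526.3, -123.7, 303.7]
tool_rot: [-0.137, 0.968, 0.145, 0.151]
wrist_force: [1.4, 0.8, 0.7]
width: 0.3
```

Run:
```python
from kin import *
rep(); go(cen+170*n)
```

```text
t 6.7 uln [-14.4 -20.6 201.7] Fn -0.15 F [1.4 0.8 0.7] dev deg [-25.5 -14.8  61.4] j [-0.014  0.083  0.39   1.962 -0.499  1.028  0.917]
row [-0.012  -0.0346  0.0174] [ 0.0709  0.0412 -0.1705] t 6.7 F [1.4 0.8 0.7]
```

>>> {"fn": "play_rows", "kwargs": {
  "motion": [
    [-0.012,-0.035,0.017,0.071,0.041,-0.17,1],
    [-0.012,-0.035,0.017,0.071,0.041,-0.17,1],
    [-0.012,-0.035,0.017,0.071,0.041,-0.17,1],
    [-0.012,-0.035,0.017,0.071,0.041,-0.17,1],
    [-0.012,-0.035,0.017,0.071,0.041,-0.17,1],
    [-0.012,-0.035,0.017,0.071,0.041,-0.17,1],
    [-0.012,-0.035,0.017,0.071,0.041,-0.17,1],
    [-0.012,-0.035,0.017,0.071,0.041,-0.17,1]
  ]
}}

```text
time: 7.37
tcp_pos: [508.4, -89.0, 291.7]
tool_rot: [-0.244, 0.75, 0.554, 0.266]
wrist_force: [-0.7, 0.5, 0.5]
width: 0.1
```

Run:
```python
from kin import *
rep(); go(SP["UL"]+30*n)
```

```text
t 7.37 uln [  0.4   0.3 169.8] Fn 0.08 F [-0.7  0.5  0.5] dev deg [-4.2 -2.4 10.4] j [ 0.187  0.277  0.35   1.91  -0.8    1.369  2.144]
row [ 0.0352 -0.0547  0.1348] [ 0.0117  0.0068 -0.0288] t 7.3667 F [-0.7  0.5  0.5]
```

>>> {"fn": "play_rows", "kwargs": {
  "motion": [
    [0.015,-0.02,0.03,0.012,0.007,-0.029,1],
    [0.035,-0.05,0.06,0.012,0.007,-0.029,1],
    [0.035,-0.055,0.1,0.012,0.007,-0.029,1],
    [0.035,-0.055,0.135,0.012,0.007,-0.029,1],
    [0.035,-0.055,0.135,0.012,0.007,-0.029,1],
    [0.035,-0.055,0.135,0.012,0.007,-0.029,1]
  ]
}}

```text
time: 7.87
tcp_pos: [480.5, 41.1, 218.2]
tool_rot: [-0.261, 0.68, 0.625, 0.281]
wrist_force: [0.1, -0.3, 0.4]
width: -0.1
```

Run:
```python
from kin import *
rep(); go(SP["UL"]+30*n)
import cv2
im=np.hstack([cv2.resize(vision.snapshot(c)[y:y+130,x:x+130,::-1],(390,390),interpolation=2) for c,x,y in(("top",210,160),("scene",190,120))])
cv2.imwrite("pics/p2.png",im)
```

```text
t 7.87 uln [38.4 39.5 27.9] Fn 0.47 F [ 0.1 -0.3  0.4] dev deg [ 0.3  0.1 -0.1] j [ 0.088  0.292  0.224  2.103 -0.915  1.187  2.35 ]
row [-0.0002  0.0013 -0.0021] [-0.0009 -0.0004  0.0002] t 7.8667 F [ 0.1 -0.3  0.4]
```

View pics/p2.png

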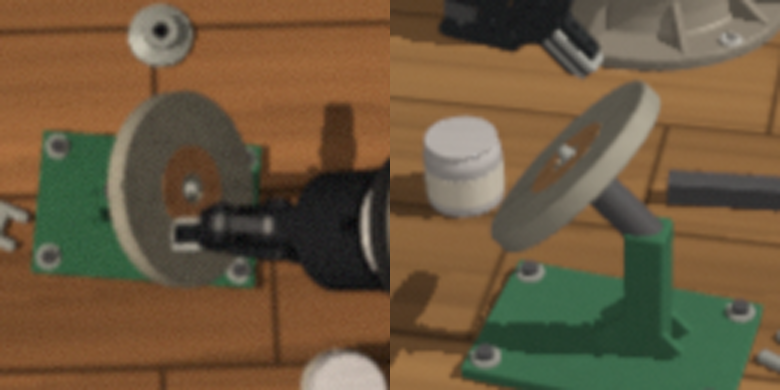

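The fingertips hover over the upper left quadrant (crop top (190,233), scene (575,65)) and the wheel is undisturbed. Starting tap 1.

>>> {"fn": "play_rows", "kwargs": {
  "motion": [
    [0,0.001,0.015,0,0,0,1],
    [0,0.001,0.022,0,0,0,1],
    [0,0.001,0.025,0,0,0,1],
    [0,0.001,0.026,0,0,0,1],
    [0,0.001,0.026,0,0,0,1]
  ]
}}

```text
time: 8.38
tcp_pos: [484.4, 56.9, 201.5]
tool_rot: [-0.259, 0.681, 0.624, 0.283]
wrist_force: [-0.4, -0.2, 0.0]
width: -0.0
```

Run:
```python
from h import *
rep()
```

```text
t 8.38 uln [37.9 36.9  4.8] Fn 0.17 F [-0.4 -0.2  0. ] dev deg [ 0.1  0.1 -0.1] j [ 0.076  0.312  0.2    2.122 -0.949  1.14   2.367]
```

>>> {"fn": "play_rows", "kwargs": {
  "motion": [
    [0,0,0.002,0,0,0,1],
    [0,0,0.003,0,0,0,1],
    [0,0,0.004,0,0,0,1],
    [0,0,0.005,0,0,0,1],
    [0,0,0.005,0,0,0,1]
  ]
}}

```text
time: 8.8
tcp_pos: [484.7, 60.5, 198.1]
tool_rot: [-0.259, 0.681, 0.624, 0.283]
wrist_force: [-1.2, -1.1, 3.0]
width: 0.1
```

Run:
```python
from h import *
rep()
```

```text
t 8.8 uln [38.1 37.  -0.2] Fn 2.95 F [-1.2 -1.1  3. ] dev deg [ 0.1  0.1 -0.1] j [ 0.075  0.316  0.193  2.126 -0.956  1.13   2.37 ]
```

>>> {"fn": "play_rows", "kwargs": {
  "motion": [
    [0,0,0.001,0,0,0,1],
    [0,0,0.002,0,0,0,1]
  ]
}}

```text
time: 8.97
tcp_pos: [484.8, 62.1, 196.9]
tool_rot: [-0.259, 0.68, 0.624, 0.283]
wrist_force: [-2.9, -0.8, 4.1]
width: 0.0
```

Run:
```python
from h import *
rep()
```

```text
t 8.97 uln [38.3 37.  -2.2] Fn 3.58 F [-2.9 -0.8  4.1] dev deg [ 0.1  0.1 -0.1] j [ 0.074  0.318  0.19   2.127 -0.958  1.127  2.371]
```

Tap 1 registered at 3.6 N. Coming off and moving to the upper right.

>>> {"fn": "play_rows", "kwargs": {
  "motion": [
    [0,0,-0.015,0,0,0,1],
    [0,0,-0.03,0,0,0,1],
    [0,0,-0.03,0,0,0,1],
    [0,0.03,-0.03,0,0,0,1],
    [0,0.06,-0.03,0,0,0,1],
    [0,0.075,-0.03,0,0,0,1],
    [0,0.075,-0.025,0,0,0,1],
    [0,0.075,-0.02,0,0,0,1]
  ]
}}

```text
time: 9.63
tcp_pos: [558.5, 42.1, 209.9]
tool_rot: [-0.259, 0.68, 0.624, 0.282]
wrist_force: [0.0, 0.4, 0.7]
width: 0.1
```

Run:
```python
from h import *
rep(); go(SP["UR"])
import cv2
im=np.hstack([cv2.resize(vision.snapshot(c)[y:y+130,x:x+130,::-1],(390,390),interpolation=2) for c,x,y in(("top",210,160),("scene",190,120))])
cv2.imwrite("pics/p3.png",im)
```

```text
t 9.63 uln [ 38.1 -38.2  16.6] Fn 0.26 F [0.  0.4 0.7] dev deg [ 0.1  0.1 -0.1] j [ 0.082  0.406  0.197  1.953 -0.938  1.193  2.305]
row [0.0001 0.     0.0166] [-0.0003 -0.0003  0.0002] t 9.6333 F [0.  0.4 0.7]
```

View pics/p3.png

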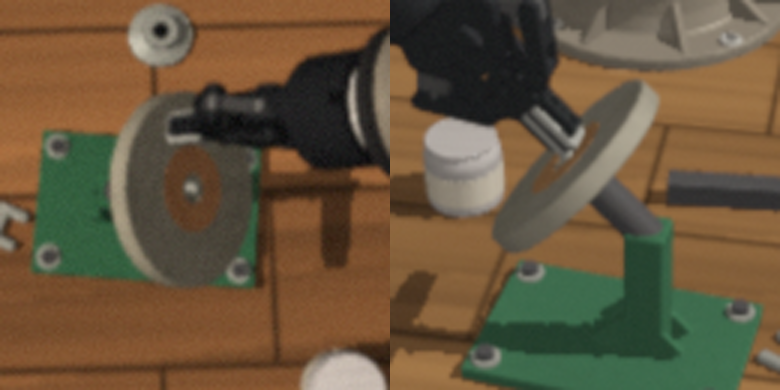

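The wheel is still in place, with the fingertips over the upper right (crop top (185,130)). Now tap 2.

>>> {"fn": "play_rows", "kwargs": {
  "motion": [
    [0,0,0.006,0,0,0,1],
    [0,0,0.01,0,0,0,1],
    [0,0,0.013,0,0,0,1],
    [0,0,0.014,0,0,0,1],
    [0,0,0.015,0,0,0,1],
    [0,0,0.016,0,0,0,1],
    [0,0,0.017,0,0,0,1]
  ]
}}

```text
time: 10.32
tcp_pos: [558.6, 54.5, 198.3]
tool_rot: [-0.26, 0.68, 0.624, 0.283]
wrist_force: [1.1, -1.3, 4.4]
width: 0.2
```

Run:
```python
from h import *
rep()
```

```text
t 10.32 uln [ 38.6 -37.1  -0.5] Fn 3.97 F [ 1.1 -1.3  4.4] dev deg [ 0.1  0.2 -0.1] j [ 0.076  0.416  0.178  1.968 -0.955  1.163  2.314]
```

>>> {"fn": "play_rows", "kwargs": {
  "motion": [
    [0,0,-0.015,0,0,0,1],
    [0,0,-0.03,0,0,0,1],
    [0,0,-0.03,0,0,0,1],
    [-0.03,0.001,-0.03,0,0,0,1],
    [-0.06,0.001,-0.03,0,0,0,1],
    [-0.077,0.001,-0.03,0,0,0,1],
    [-0.077,0.001,-0.025,0,0,0,1],
    [-0.077,0.001,-0.02,0,0,0,1]
  ]
}}

```text
time: 10.98
tcp_pos: [553.5, -13.9, 156.6]
tool_rot: [-0.26, 0.681, 0.624, 0.282]
wrist_force: [1.1, -0.2, 0.3]
width: 0.0
```

Run:
```python
from h import *
rep()
```

```text
t 10.98 uln [-39.3 -38.1  18.6] Fn 0.34 F [ 1.1 -0.2  0.3] dev deg [0.1 0.2 0. ] j [ 0.175  0.508  0.204  1.943 -0.935  1.199  2.438]
```

>>> {"fn": "play_rows", "kwargs": {
  "motion": [
    [0.001,0,0.006,0,0,0,1],
    [0.001,0,0.01,0,0,0,1],
    [0.001,0,0.014,0,0,0,1],
    [0.001,0,0.015,0,0,0,1],
    [0.001,0,0.016,0,0,0,1],
    [0.001,0,0.017,0,0,0,1],
    [0.001,0,0.018,0,0,0,1]
  ]
}}

```text
time: 11.57
tcp_pos: [554.8, -0.4, 144.8]
tool_rot: [-0.26, 0.681, 0.624, 0.282]
wrist_force: [0.1, -0.3, 0.0]
width: 0.0
```

Run:
```python
from h import *
rep()
```

```text
t 11.57 uln [-38.2 -38.2   0.7] Fn 0.23 F [ 0.1 -0.3  0. ] dev deg [0.1 0.1 0. ] j [ 0.169  0.519  0.184  1.957 -0.953  1.166  2.445]
```

>>> {"fn": "play_rows", "kwargs": {
  "motion": [
    [0,0,0.001,0,0,0,1],
    [0,0,0.002,0,0,0,1],
    [0,0,0.003,0,0,0,1]
  ]
}}

```text
time: 11.82
tcp_pos: [555.5, 0.9, 142.9]
tool_rot: [-0.259, 0.681, 0.623, 0.283]
wrist_force: [1.2, -6.0, 3.9]
width: -0.1
```

Run:
```python
from h import *
rep()
```

```text
t 11.82 uln [-38.5 -38.7  -1.7] Fn 6.91 F [ 1.2 -6.   3.9] dev deg [0.  0.1 0. ] j [ 0.169  0.52   0.18   1.959 -0.955  1.16   2.446]
```

>>> {"fn": "play_rows", "kwargs": {
  "motion": [
    [0,0,-0.015,0,0,0,1],
    [0,0,-0.03,0,0,0,1],
    [0,0,-0.03,0,0,0,1],
    [0,-0.03,-0.03,0,0,0,1],
    [0,-0.06,-0.03,0,0,0,1],
    [0,-0.077,-0.03,0,0,0,1],
    [0,-0.077,-0.025,0,0,0,1],
    [0,-0.077,-0.018,0,0,0,1]
  ]
}}

```text
time: 12.48
tcp_pos: [477.6, -5.2, 156.0]
tool_rot: [-0.259, 0.682, 0.623, 0.283]
wrist_force: [0.4, -0.0, 0.9]
width: 0.0
```

Run:
```python
from h import *
rep()
import cv2
im=np.hstack([cv2.resize(vision.snapshot(c)[y:y+130,x:x+130,::-1],(390,390),interpolation=2) for c,x,y in(("top",210,160),("scene",190,120))])
cv2.imwrite("pics/p4.png",im)
```

```text
t 12.48 uln [-38.4  38.2  16.8] Fn 0.62 F [ 0.4 -0.   0.9] dev deg [-0.1  0.1  0. ] j [ 0.205  0.415  0.197  2.106 -0.926  1.154  2.506]
```

View pics/p4.png

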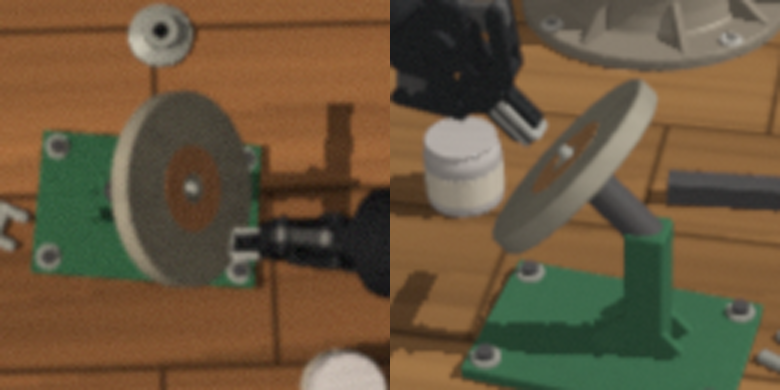

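The wheel is still seated and the fingertips are over the lower left (crop top (240,243)). Now tap 4.

>>> {"fn": "play_rows", "kwargs": {
  "motion": [
    [0,0,0.006,0,0,0,1],
    [0,0,0.01,0,0,0,1],
    [0,0,0.013,0,0,0,1],
    [0,0,0.015,0,0,0,1],
    [0,0,0.016,0,0,0,1],
    [0,0,0.017,0,0,0,1],
    [0,0,0.018,0,0,0,1]
  ]
}}

```text
time: 13.17
tcp_pos: [478.9, 8.3, 142.4]
tool_rot: [-0.26, 0.681, 0.624, 0.282]
wrist_force: [-4.1, -5.3, 2.2]
width: 0.3
```

Run:
```python
from h import *
rep()
```

```text
t 13.17 uln [-38.4  38.2  -2.5] Fn 5.54 F [-4.1 -5.3  2.2] dev deg [0.1 0.1 0. ] j [ 0.198  0.433  0.174  2.12  -0.95   1.12   2.519]
```

Tap 4 registered at 5.5 N. Coming well off the wheel.

>>> {"fn": "play_rows", "kwargs": {
  "motion": [
    [0,0,-0.015,0,0,0,1],
    [0,0,-0.04,0,0,0,1],
    [0,0,-0.07,0,0,0,1],
    [0,0,-0.1,0,0,0,1],
    [0,0,-0.12,0,0,0,1],
    [0,0,-0.12,0,0,0,1],
    [0,0,-0.12,0,0,0,1],
    [0,0,-0.12,0,0,0,1]
  ]
}}

```text
time: 13.83
tcp_pos: [471.5, -75.7, 226.7]
tool_rot: [-0.26, 0.681, 0.624, 0.282]
wrist_force: [-0.5, 0.9, -0.9]
width: -0.2
```

Run:
```python
from h import *
rep()
import cv2
im=np.hstack([cv2.resize(vision.snapshot(c)[y:y+130,x:x+130,::-1],(390,390),interpolation=2) for c,x,y in(("top",210,160),("scene",190,120))])
cv2.imwrite("pics/p5.png",im)
```

```text
t 13.83 uln [-38.4  38.1 116.7] Fn -1.27 F [-0.5  0.9 -0.9] dev deg [0.1 0.1 0. ] j [ 0.281  0.353  0.258  1.995 -0.805  1.338  2.44 ]
```

View pics/p5.png

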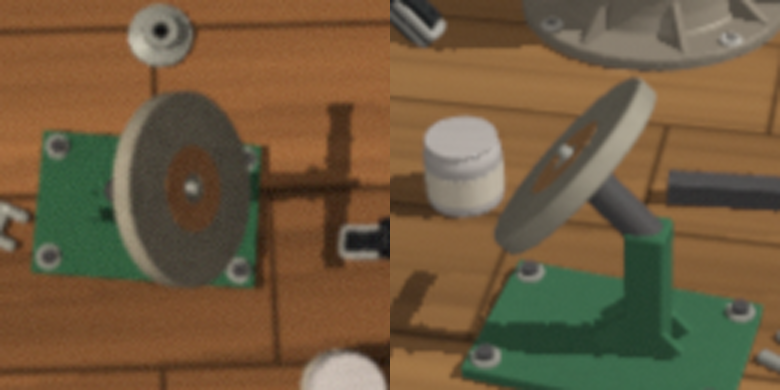

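The wheel is on its peg (nose at crop top (190,188)). The tin, flange and stick haven't moved and the tool is clear, so I'm handing in.

```bash
python3 -c "
from cell import ctrl
print(ctrl.hand_in())"
```

```text
the job is handed in; nothing more can be done
None
```

I tapped the wheel with the shut fingertips at the upper left, upper right, lower right and lower left, in that order. The arm came about 20–30 mm or more off the face after each tap. The job was handed in at about 14 s.

- **Tap forces:** the readings at contact, along the face normal, were 3.6, 4.0, 6.9 and 5.5 N, with noise of about 1 N. Each fell back to around zero once the fingers were off. The commanded tap points were within about 2 mm of the middle of each spot, going by a wheel position found to about 2 mm.
- **Last check:** the final picture shows the wheel still seated on its peg, perhaps tilted slightly differently, as the task said it might be. The tin, flange and stick are where they were; only the tip of the spanner is in that close-up. The tool stands about 117 mm off the face, touching nothing.
- **What went wrong:** on my first approach, joint 3 read 1.3745 rad, just past its stated 1.37 limit, and joint 2 was close to its own limit. I backed out and came in with a different arm posture. I can't tell whether that brief reading counts as passing the range. After that the joints stayed within their limits at every reading, the closest being joint 5, about 0.06 rad from its limit.

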